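Show the heavier centrifuge canister to the code reader

TASK

One of the two look-alike canisters is too heavy for the centrifuge: first lift the one on the blue pad a few centimetres straight up, feel its weight for a moment and stand it back on the blue pad, then lift the one on the white pad likewise. Then present the heavier one to the code reader: hold it in the gripper, upright and still, above the yellow spot with its orange rib level with the reader's window and pointing straight at it, and finish while holding it there, with the lighter one left standing free on a pad. Do not tip a canister over, and leave the jug, the bottle and the tip box where they are.

Things in the scene. Friction and masses are not known exactly. Their poses are not given: they have to be found in the camera images.
- canister_1: one of two look-alike canisters, 98 mm high: aluminium body 52 mm wide, 70 high; grey round cap 42 mm wide, 28 high. Orange rib 10 mm wide, 11 to 61 mm above the underside, out to 37 mm from the axis; orange line on the cap likewise. One weighs 0.27-0.37 kg, the other 0.54-0.66 kg; looks do not tell. Origin: centre of underside; z up, x towards the rib.
- canister_2: one of two look-alike canisters, 98 mm high: aluminium body 52 mm wide, 70 high; grey round cap 42 mm wide, 28 high. Orange rib 10 mm wide, 11 to 61 mm above the underside, out to 37 mm from the axis; orange line on the cap likewise. One weighs 0.27-0.37 kg, the other 0.54-0.66 kg; looks do not tell. Origin: centre of underside; z up, x towards the rib.
- pad_blue: blue round pad fixed to the bench, 80 mm in diameter, 4 mm thick. Origin: centre of its underside, on the bench.
- pad_white: white round pad fixed to the bench, 80 mm in diameter, 4 mm thick. Origin: centre of its underside, on the bench.
- reader_spot (a point): centre of the yellow spot, 50 mm wide, on the grey foot plate (90 mm wide, 4 mm thick) of the code reader, fixed to the bench. x points level from the spot to the reader's head, z up. The head, a white box 60 x 74 x 66 mm high on a post, begins 110 mm from the spot and reaches from 97 to 163 mm above the bench.
- reader_window (a point): centre of the reader's dark red window (52 mm wide, 40 mm high) on the face of the head that looks towards the yellow spot: 108 mm level from the spot's centre, 130 mm above the bench. Same axes as the spot: x points into the head.
- jug: bystander: clear plastic jug with a handle, mouth 84 mm in diameter, 110 mm high, loose. Origin: centre of the underside.
- amber_bottle: bystander: amber glass bottle 52 mm in diameter, 100 mm high, loose. Origin: centre of the underside.
- tip_box: bystander: yellow pipette tip box 85 by 125 mm, 55 mm high, loose. Origin: centre of the underside.
Mind the look-alikes: they are no part of the job. What is shaped like the part that bears reader_spot but green is not meant. Of the things that look like the pad_white, the larger one is meant.

How it is judged:
By the outcome, as a careful person would: the job done as asked, in the order asked, and still so for the second after the job is handed in, while the arm keeps its last pose, push and grip.
It also fails if it takes over 64 s, if anything falls off the work surface, if the arm or the gripper's body presses on something with over 40 N, if the wrist force passes 120 N, or if a joint passes its speed limit or range.

ROBOT

A 7-joint arm with a two-finger parallel gripper is mounted at the origin on the work surface. World frame = base frame: x ahead of the robot, y to its left, z up, the work surface at z = 0. Lengths are in m, angles in rad, forces in N, time in s.
With the tool pointing down it reaches from about 0.4 to 0.85 m from the base axis. Payload 4.5 kg.
Tool frame: the origin (TCP) lies between the finger pads; the fingertips stand 17 mm ahead of it and the grasp point (between the pads) lies 2 mm behind it; z points along the fingers, x is the direction in which the jaws open and shut, and the axes are right-handed (so a half turn about z gives the same grasp; the last joint's range is limited). The gripper opens to 85 mm and grips with 20 to 120 N. Pads are 22 mm wide; open, the fingers measure 114 mm over their backs; the gripper's body (76 mm by 85 mm) begins 54 mm behind the grasp point. The pads swing forward as they close: fully open they stand 13 mm farther back than shut.
Start: joints at [1.346, 0.689, -0.195, 1.565, 0.157, 0.902, -0.215], TCP at [0.16, -0.604, 0.248] pointing down, gripper open.
Joint ranges: [-3.01, 3.01], [-0.46, 2.08], [-1.47, 1.51], [0.13, 2.56], [-1, 4.14], [0.04, 2.09], [-2.66, 2.66]. Speed limits (rad/s): [2.57, 2.57, 3.14, 3.14, 3.14, 3.14, 3.14].

INTERFACE

Orientations are given as a unit quaternion [x, y, z, w].
In Python, from cell import monitor, imaging, job gives the robot as it stands.
- The arm moves only by the shell command python3 -m inch 'ROWS' [FORCE]. ROWS is JSON, a list that holds one entry, the list of rows, each a list of 7 numbers: the gripper's target within -1 to 1 (fully open at 1, half-way at 0, shut at -1), then the shift along the tool's x, y, z in cm, then the turn, a rotation vector about the tool's x, y, z in rad. A call has 1 to 10 rows; each row shifts and turns the commanded pose from where the row before left it, along the tool's axes as they then stand; what a row does not reach is not made up. A row lasts 1/10 s, in which the tool goes at most 50 mm and 8.59 degrees, less where a joint would pass 70% of its speed; a pose out of reach is approached as far as the arm can. A call with a gripper value outside its range is refused whole. The fingers move at their own pace and stop on an object; FORCE is the grip in N (left out, the last holds). Time passes only in rows, so rows that do not move let the fingers close. It gives the time, the measured TCP pose, the force and the opening at its end, in the units of the state.
- monitor.sense(): the state, without advancing time (a new reading comes with each control period).
- imaging.snapshot(name): name is "scene" or "top" or "wrist"; returns a dict with "pixels" (400x640x3 uint8, red, green, blue), "mtx" (3x3 intrinsics, pixels), "R" (3x3) and "t" (3): a world point X has camera coordinates R X + t. Camera axes: x right, y down, z forward; pixel columns grow to the right and rows downward; lengths in m; the calibration is good to about 2 mm. A picture is of the moment at which its call begins. There is no depth.
- job.finish_job(): hands the job in, once; it reports no verdict.
The state is a dict: "time_s": time; "joints": joint angles; "qvel": joint speeds; "joint_efforts": joint torques, N m; "tcp_pos": TCP position; "orientation": TCP orientation; "wrist_force": force on the tool from outside, world axes, zero at the start; "torque": the same for the moment, N m; "opening": finger opening in m.
Only numpy, scipy, OpenCV 4.12 (cv2) and the standard library are available. Lean on these libraries where they do the work, as an engineer would, in place of code of your own. Each camera call takes 0.05 s, during which the arm holds its last target. There are 200 camera calls.

## Working session

There is one attempt and no reset: what is moved stays moved. The work goes in short steps, Python scripts to look and compute and a shell command to move; the robot and the scene stay as the last step left them, time stands still between calls to the robot, and variables do not carry over. Pictures are saved under pics/ and viewed, about 8 in all and at most 12, crops included, and the job is handed in when it is done.

```bash
ls; mkdir -p pics; python3 - <<'E'
from cell import monitor, imaging
import cv2,pickle
s=monitor.sense(); print(s)
d={}
for n in("scene","top"):
    p=imaging.snapshot(n); d[n]=p
    cv2.imwrite(f"pics/{n}0.png",p["pixels"][:,:,::-1]); print(n,p["mtx"],p["R"],p["t"])
pickle.dump(d,open("d0.pkl","wb"))
E
```

```text
pics
{'time_s': 0.0, 'joints': array([ 1.34579264,  0.68997369, -0.19452079,  1.56635827,  0.15731287,
        0.90254637, -0.21509275]), 'qvel': array([-0.00071736, -0.00029494,  0.00087634,  0.00142547, -0.00124061,
        0.00127556, -0.00065957]), 'joint_efforts': array([-2.24691910e-03, -5.39603627e+01, -1.26639482e+00, -1.58544552e+01,
        9.33336880e-03,  9.46710905e-03,  4.02811975e-05]), 'tcp_pos': array([ 0.15973937, -0.60358229,  0.24748685]), 'orientation': array([ 7.92472786e-01, -6.09906541e-01, -7.93297450e-04, -5.14924222e-04]), 'wrist_force': array([-0.28094452,  0.28082178,  0.23191346]), 'torque': array([-0.0665115 , -0.01698842,  0.02891223]), 'opening': 0.08560120022871268}
scene [[386.6138893    0.         324.08252542]
 [  0.         386.6138893  196.21524346]
 [  0.           0.           1.        ]] [[ 0.73408654  0.67904153 -0.00442238]
 [ 0.43225582 -0.47229856 -0.76817249]
 [-0.5237097   0.56199348 -0.64022767]] [-0.43069535 -0.14261979  1.37785969]
top [[462.05758722   0.         316.34856094]
 [  0.         462.05758722 202.28266126]
 [  0.           0.           1.        ]] [[ 0.00988415 -0.99989468  0.0106267 ]
 [-0.99691391 -0.01068124 -0.07777254]
 [ 0.07787786 -0.00982518 -0.99691449]] [1.17326861e-03 5.48532787e-01 1.34405983e+00]
```

View pics/scene0.png

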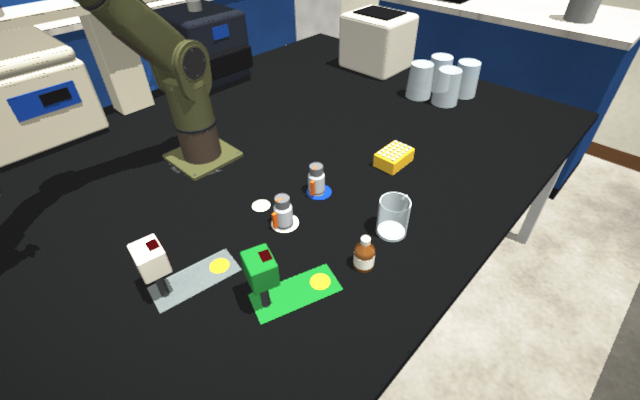

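View pics/top0.png

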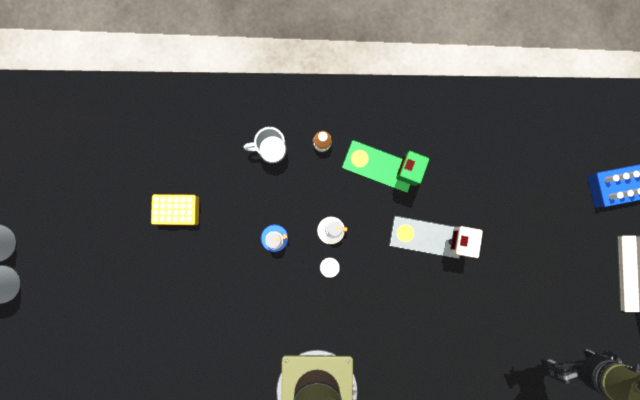

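The scene view shows canisters on the blue pad (318,190) and the white pad (285,222), and the grey reader with its spot at (219,266) and head at (150,257). In the top view the blue pad is at (275,238), the white pad at (331,230), the yellow spot at (405,233) and the white head at (466,241). The small white disc (330,267) and the green reader are decoys. Next I measure from the top picture.

```bash
cat > h.py <<'E'
import numpy as np, cv2
def ray(p,uv,z):
    "pixel -> world point on plane z"
    M=p["mtx"];R=p["R"];C=-R.T@p["t"]
    d=R.T@np.linalg.solve(M,[uv[0],uv[1],1.]); return C+d*(z-C[2])/d[2]
def proj(p,X):
    c=p["R"]@np.asarray(X)+p["t"]; c=p["mtx"]@c; return c[:2]/c[2]
def blobs(p,lo,hi,box,minA=3):
    x0,y0,x1,y1=box
    h=cv2.cvtColor(np.ascontiguousarray(p["pixels"][y0:y1,x0:x1]),cv2.COLOR_RGB2HSV)
    m=cv2.inRange(h,lo,hi); n,l,s,c=cv2.connectedComponentsWithStats(m)
    return [(s[i,4],c[i]+[x0,y0],s[i,:4]+[x0,y0,0,0]) for i in range(1,n) if s[i,4]>=minA]
E
python3 - <<'E'
from h import *; import pickle
d=pickle.load(open("d0.pkl","rb")); p=d["top"]
np.set_printoptions(precision=4,suppress=True)
for nm,lo,hi,box,z in [("blue",(100,120,60),(125,255,255),(250,210,300,265),.004),("white",(0,0,150),(179,60,255),(305,205,360,250),.004),
  ("orange",(5,150,100),(18,255,255),(250,205,360,265),.065),("spot",(22,120,100),(35,255,255),(385,205,430,260),.004),
  ("plate",(0,0,90),(179,60,200),(385,205,450,265),.004),("head",(0,0,200),(179,50,255),(445,215,490,265),.163),("window",(170,100,40),(179,255,255),(440,215,490,265),.163),("win2",(0,100,40),(5,255,255),(440,215,490,265),.163)]:
    for a,c,s in blobs(p,lo,hi,box): print(nm,a,c,s,ray(p,c,z))
big=cv2.resize(p["pixels"][200:275,245:495,::-1],None,fx=3.2,fy=3.2,interpolation=cv2.INTER_CUBIC)
q=d["scene"]; b2=cv2.resize(q["pixels"][155:315,125:345,::-1],(800,582)[:2],interpolation=cv2.INTER_CUBIC)
cv2.imwrite("pics/c0.png",np.vstack([big,cv2.resize(b2,(800,360))]))
E
```

```text
blue 313 [273.0767 235.901 ] [260 224  29  29] [0.4482 0.1343 0.004 ]
white 574 [330.1429 229.9286] [317 217  28  27] [ 0.4677 -0.0353  0.004 ]
orange 7 [346.1429 229.    ] [345 227   3   5] [ 0.4696 -0.0784  0.065 ]
plate 100 [411.58 224.31] [389 216  61  31] [ 0.4869 -0.2786  0.004 ]
plate 95 [446.3263 248.7895] [440 239  10  18] [ 0.4151 -0.3818  0.004 ]
plate 3 [393. 246.] [392 246   3   1] [ 0.4218 -0.2228  0.004 ]
plate 3 [398. 247.] [397 247   3   1] [ 0.419  -0.2377  0.004 ]
plate 4 [403.5  248.25] [402 248   4   2] [ 0.4154 -0.254   0.004 ]
plate 5 [409.  249.2] [407 249   5   2] [ 0.4128 -0.2704  0.004 ]
plate 4 [414.5  250.25] [413 250   4   2] [ 0.4098 -0.2868  0.004 ]
plate 3 [420. 251.] [419 251   3   1] [ 0.4078 -0.3032  0.004 ]
plate 3 [425. 252.] [424 252   3   1] [ 0.4049 -0.3181  0.004 ]
plate 3 [431. 253.] [430 253   3   1] [ 0.4022 -0.336   0.004 ]
plate 3 [436. 254.] [435 254   3   1] [ 0.3993 -0.3508  0.004 ]
head 99 [448.1111 232.202 ] [445 226   9  16] [ 0.4619 -0.3407  0.163 ]
head 572 [469.4528 241.7517] [456 226  26  32] [ 0.4373 -0.3969  0.163 ]
window 9 [454.6667 238.1111] [454 235   3   7] [ 0.4465 -0.3579  0.163 ]
window 35 [463.8286 240.2857] [461 236   6   9] [ 0.441  -0.3821  0.163 ]
window 5 [452. 242.] [452 240   1   5] [ 0.4362 -0.3507  0.163 ]
window 7 [453.7143 245.4286] [453 243   2   5] [ 0.4272 -0.3551  0.163 ]
win2 12 [456.     233.0833] [454 231   4   6] [ 0.4598 -0.3616  0.163 ]
win2 5 [452.8 237.8] [452 236   2   4] [ 0.4472 -0.353   0.163 ]
win2 31 [463.5806 241.0323] [460 236   8  10] [ 0.439  -0.3814  0.163 ]
win2 23 [454.3043 243.9565] [451 238   6  11] [ 0.4311 -0.3567  0.163 ]
```

View pics/c0.png

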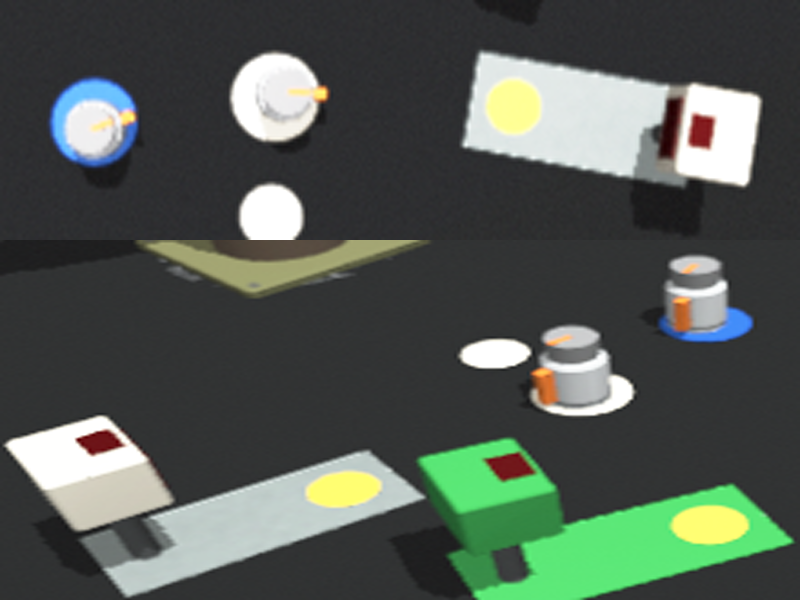

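```bash
cat >> h.py <<'E'
def plan(s,goal,yaw,step=4.0,turn=7.0):
    "rows (cm, rad) from state s to goal xyz with tool-x at world yaw (deg), tool pointing down; also shows tilt"
    from scipy.spatial.transform import Rotation as Ro
    R=Ro.from_quat(s["orientation"]); Rg=Ro.from_matrix(np.c_[[np.cos(np.radians(yaw)),np.sin(np.radians(yaw)),0],[np.sin(np.radians(yaw)),-np.cos(np.radians(yaw)),0],[0,0,-1]])
    dp=(np.asarray(goal)-s["tcp_pos"])*100; rv=(R.inv()*Rg).as_rotvec()
    n=int(max(1,np.ceil(np.linalg.norm(dp)/step),np.ceil(np.degrees(np.linalg.norm(rv))/turn)))
    x=R.as_matrix()[:,0]; print("n",n,"yaw now",np.degrees(np.arctan2(x[1],x[0])).round(2),"dp",dp.round(2),"turn",rv.round(4))
    for k in range(n):
        Rk=R*Ro.from_rotvec(rv*k/n); print([*(Rk.inv().apply(dp/n)).round(2)],(rv/n).round(4))
E
python3 - <<'E'
from h import *; import pickle
from cell import monitor
p=pickle.load(open("d0.pkl","rb"))["top"]
np.set_printoptions(precision=4,suppress=True)
f=lambda u,v:((u+.5)/3.2-.5+245,(v+.5)/3.2-.5+200)
for n,u,v,z in [("padB",94,123,.004),("capB",94,129,.102),("padW",275,97,.004),("capW",287,92,.102),("spot",514,106,.004),("edge1",480,51,.004),("edge2",665,84,.004),("c2",464,147,.004),("headNearTop1",690,83,.163),("hn2",676,176,.163),("ribB",133,117,.065),("ribW",326,94,.065)]: print(n,ray(p,f(u,v),z))
plan(monitor.sense(),[.44,-.2,.25],-30)
E
```

```text
padB [0.4418 0.1314 0.004 ]
capB [0.4366 0.1234 0.102 ]
padW [ 0.4676 -0.0366  0.004 ]
capW [ 0.4702 -0.0429  0.102 ]
spot [ 0.4614 -0.2596  0.004 ]
edge1 [ 0.5124 -0.228   0.004 ]
edge2 [ 0.4834 -0.4011  0.004 ]
c2 [ 0.4229 -0.2128  0.004 ]
headNearTop1 [ 0.4796 -0.3732  0.163 ]
hn2 [ 0.4031 -0.3606  0.163 ]
ribB [0.4474 0.0919 0.065 ]
ribW [ 0.4696 -0.0795  0.065 ]
n 13 yaw now -75.17 dp [28.02 40.37  0.24] turn [-0.0005  0.0016 -0.7884]
[np.float64(-2.45), np.float64(-2.88), np.float64(-0.02)] [-0.      0.0001 -0.0606]
[np.float64(-2.27), np.float64(-3.02), np.float64(-0.02)] [-0.      0.0001 -0.0606]
[np.float64(-2.08), np.float64(-3.15), np.float64(-0.02)] [-0.      0.0001 -0.0606]
[np.float64(-1.89), np.float64(-3.27), np.float64(-0.02)] [-0.      0.0001 -0.0606]
[np.float64(-1.69), np.float64(-3.38), np.float64(-0.02)] [-0.      0.0001 -0.0606]
[np.float64(-1.48), np.float64(-3.48), np.float64(-0.02)] [-0.      0.0001 -0.0606]
[np.float64(-1.27), np.float64(-3.56), np.float64(-0.02)] [-0.      0.0001 -0.0606]
[np.float64(-1.05), np.float64(-3.63), np.float64(-0.02)] [-0.      0.0001 -0.0606]
[np.float64(-0.82), np.float64(-3.69), np.float64(-0.02)] [-0.      0.0001 -0.0606]
[np.float64(-0.6), np.float64(-3.73), np.float64(-0.02)] [-0.      0.0001 -0.0606]
[np.float64(-0.37), np.float64(-3.76), np.float64(-0.02)] [-0.      0.0001 -0.0606]
[np.float64(-0.14), np.float64(-3.78), np.float64(-0.02)] [-0.      0.0001 -0.0606]
[np.float64(0.09), np.float64(-3.78), np.float64(-0.02)] [-0.      0.0001 -0.0606]
```

```bash
python3 -m inch '[[[1,-2.4,-2.9,0,0,0,-0.06],[1,-2.3,-3,0,0,0,-0.06],[1,-2.1,-3.1,0,0,0,-0.06],[1,-1.9,-3.3,0,0,0,-0.06],[1,-1.7,-3.4,0,0,0,-0.06],[1,-1.5,-3.5,0,0,0,-0.06],[1,-1.3,-3.6,0,0,0,-0.06],[1,-1,-3.6,0,0,0,-0.06],[1,-0.8,-3.7,0,0,0,-0.06],[1,-0.6,-3.7,0,0,0,-0.06]]]' 60
python3 -m inch '[[[1,-0.4,-3.8,0,0,0,-0.06],[1,-0.1,-3.8,0,0,0,-0.06],[1,0.1,-3.8,0,0,0,-0.06],[1,0,0,0,0,0,0],[1,0,0,0,0,0,0]]]'
python3 -m inch '[[[1,-1.8,-3.2,0,0,0,-0.095],[1,-1.5,-3.3,0,0,0,-0.095],[1,-1.2,-3.5,0,0,0,-0.095],[1,-0.9,-3.6,0,0,0,-0.095],[1,-0.5,-3.6,0,0,0,-0.095],[1,-0.2,-3.7,0,0,0,-0.095],[1,0.2,-3.7,0,0,0,-0.095],[1,0.5,-3.6,0,0,0,-0.095],[1,0.9,-3.6,0,0,0,-0.095],[1,0,0,0,0,0,0]]]'
python3 -m inch '[[[1,0,0,0,0,0,0],[1,0,0,0,0,0,0]]]'
python3 - <<'E'
from h import *; from cell import monitor,imaging; import pickle
p=imaging.snapshot("wrist"); pickle.dump(p,open("w1.pkl","wb")); cv2.imwrite("pics/w1.png",p["pixels"][:,:,::-1])
np.set_printoptions(precision=4,suppress=True)
print(p["R"],p["t"],-p["R"].T@p["t"]); s=monitor.sense(); plan(s,[.4366,.1234,.25],19); print(s["joints"])
for X in [(.4366,.1234,.102),(.4474,.0919,.065),(.4418,.1314,.004)]: print(proj(p,X))
E
```

```text
time_s: 1.1
tcp_pos: [0.377, -0.2929, 0.2481]
orientation: [0.938, -0.347, -0.0, -0.0]
wrist_force: [0.1, -0.5, 0.5]
opening: 0.0853
time_s: 1.6
tcp_pos: [0.4426, -0.2004, 0.2481]
orientation: [0.965, -0.262, -0.0, 0.0]
wrist_force: [-1.5, 0.3, -0.1]
opening: 0.0854
time_s: 2.6
tcp_pos: [0.4464, 0.1342, 0.2487]
orientation: [0.986, 0.164, 0.001, -0.002]
wrist_force: [0.2, -0.5, 0.0]
opening: 0.085
time_s: 2.8
tcp_pos: [0.4461, 0.1273, 0.2479]
orientation: [0.987, 0.159, -0.001, 0.001]
wrist_force: [-1.1, -0.2, -0.1]
opening: 0.0853
[[ 0.9493  0.3143 -0.0024]
 [ 0.2981 -0.8981  0.3235]
 [ 0.0995 -0.3078 -0.9462]] [-0.4633 -0.0604  0.3766] [0.4203 0.2073 0.3748]
n 1 yaw now 18.28 dp [-0.95 -0.4   0.21] turn [ 0.0017  0.0014 -0.0126]
[np.float64(-1.03), np.float64(0.08), np.float64(-0.2)] [ 0.0017  0.0014 -0.0126]
[ 0.0131  0.5344 -0.599   2.0204  0.4525  0.7205 -0.5499]
[307.2954 193.0596]
[309.3832 213.8915]
[316.9352 162.4496]
```

View pics/w1.png

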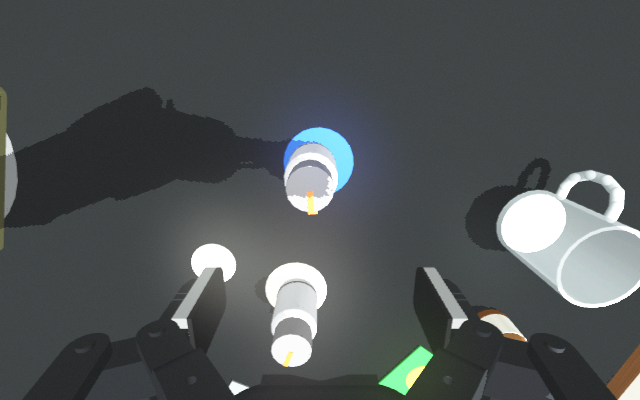

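The wrist view shows the blue-pad canister's cap top near (311,193), with its orange line running down to (313,213). The white-pad canister is near (292,350), with its line towards (288,363).

```bash
python3 - <<'E'
import pickle,cv2
p=pickle.load(open("w1.pkl","rb")); I=p["pixels"][:,:,::-1]
a=cv2.resize(I[120:220,270:370],(400,400),interpolation=cv2.INTER_CUBIC);b=cv2.resize(I[270:370,250:350],(400,400),interpolation=cv2.INTER_CUBIC)
cv2.imwrite("pics/c1.png",cv2.hconcat([a,b])); print(p["mtx"])
E
```

```text
[[331.3414733    0.         319.20561176]
 [  0.         331.3414733  202.41931315]
 [  0.           0.           1.        ]]
```

View pics/c1.png

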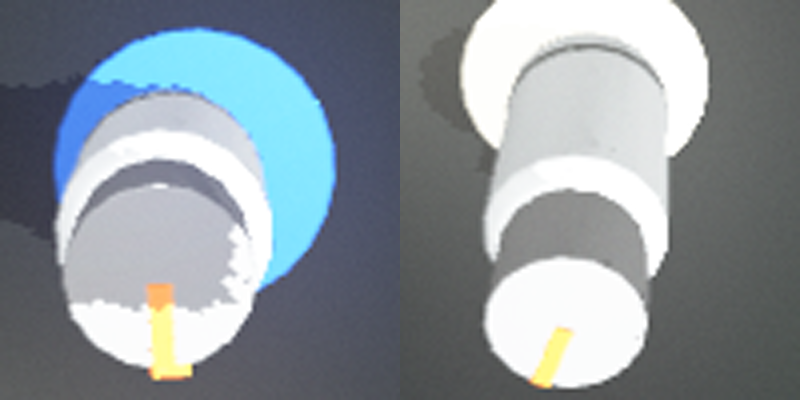

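```bash
python3 - <<'E'
from h import *; import pickle
from cell import monitor
p=pickle.load(open("w1.pkl","rb")); np.set_printoptions(precision=4,suppress=True)
for n,o,c,a,b,pc in [("B",(270,120),(159,277),(160,287),(163.5,365),(195,165)),("W",(250,270),(166.5,322),(165,328),(142,384),(184.5,80))]:
    g=lambda q,z:ray(p,((q[0]+.5)/4-.5+o[0],(q[1]+.5)/4-.5+o[1]),z)
    d=g(b,.102)-g(a,.102); d2=g(b,.102)-g(c,.102)
    print(n,"cap",g(c,.102),"rib",np.degrees(np.arctan2(d[1],d[0])),np.degrees(np.arctan2(d2[1],d2[0])),"pad",g(pc,.004))
plan(monitor.sense(),[.438,.123,.25],18,step=40)
E
```

```text
B cap [0.4372 0.1275 0.102 ] rib -69.75925613856677 -69.42298651009828 pad [0.4428 0.1336 0.004 ]
W cap [ 0.4722 -0.0427  0.102 ] rib -91.29291960973126 -90.66913736720332 pad [ 0.468  -0.0367  0.004 ]
n 1 yaw now 18.28 dp [-0.81 -0.44  0.21] turn [0.0017 0.0014 0.0048]
[np.float64(-0.91), np.float64(0.16), np.float64(-0.2)] [0.0017 0.0014 0.0048]
```

```bash
python3 -m inch '[[[1,-0.9,-0.1,0,0,0,-0.03],[1,0,0,4,0,0,0],[1,0,0,4,0,0,0],[1,0,0,4,0,0,0],[1,0,0,3,0,0,0],[1,0,0,1.5,0,0,0],[1,0,0,0,0,0,0],[1,0,0,0,0,0,0]]]'
python3 - <<'E'
from h import *; from cell import monitor
np.set_printoptions(precision=4,suppress=True)
s=monitor.sense(); plan(s,[.437,.1255,.056],20,step=40); print(s["wrist_force"])
E
```

```text
time_s: 3.65
tcp_pos: [0.437, 0.1274, 0.0837]
orientation: [0.984, 0.176, -0.0, 0.0]
wrist_force: [0.1, -0.5, 0.3]
opening: 0.0851
n 1 yaw now 20.22 dp [-0.   -0.19 -2.77] turn [0.0003 0.0005 0.0038]
[np.float64(-0.07), np.float64(0.18), np.float64(2.77)] [0.0003 0.0005 0.0038]
[ 0.0682 -0.5468  0.3034]
```

```bash
python3 -m inch '[[[1,-0.1,0.2,1.4,0,0,0],[1,0,0,1.4,0,0,0],[1,0,0,0,0,0,0],[0.4,0,0,0,0,0,0],[-0.1,0,0,0,0,0,0],[-1,0,0,0,0,0,0],[-1,0,0,0,0,0,0],[-1,0,0,0,0,0,0],[-1,0,0,0,0,0,0],[-1,0,0,0,0,0,0]]]' 60
python3 -m inch '[[[-1,0,0,0,0,0,0],[-1,0,0,0,0,0,0],[-1,0,0,0,0,0,0],[-1,0,0,0,0,0,0],[-1,0,0,0,0,0,0]]]'
```

```text
time_s: 4.65
tcp_pos: [0.4376, 0.1258, 0.0567]
orientation: [0.984, 0.175, 0.001, -0.0]
wrist_force: [-1.2, -0.9, 9.8]
opening: 0.0503
time_s: 5.15
tcp_pos: [0.4376, 0.1258, 0.0567]
orientation: [0.984, 0.175, 0.001, -0.0]
wrist_force: [-1.6, -0.6, 10.0]
opening: 0.0504
```

```bash
python3 -m inch '[[[-1,0,0,-0.5,0,0,0],[-1,0,0,-1,0,0,0],[-1,0,0,-1,0,0,0],[-1,0,0,-1,0,0,0],[-1,0,0,-0.5,0,0,0],[-1,0,0,0,0,0,0],[-1,0,0,0,0,0,0],[-1,0,0,0,0,0,0],[-1,0,0,0,0,0,0],[-1,0,0,0,0,0,0]]]'
for i in 1 2 3 4; do python3 -m inch '[[[-1,0,0,0,0,0,0],[-1,0,0,0,0,0,0]]]'|egrep 'time|tcp|wrist|open'; done
python3 - <<'E'
from cell import monitor,imaging; import cv2,pickle
p=imaging.snapshot("scene"); pickle.dump(p,open("s2.pkl","wb")); cv2.imwrite("pics/s2.png",cv2.resize(p["pixels"][120:280,230:430,::-1],(800,600)[:2],interpolation=cv2.INTER_CUBIC)); print(monitor.sense())
E
```

```text
time_s: 6.15
tcp_pos: [0.4369, 0.1257, 0.095]
orientation: [0.984, 0.176, -0.0, 0.0]
wrist_force: [-0.2, 0.4, -5.0]
opening: 0.0504
time_s: 6.35
tcp_pos: [0.437, 0.1257, 0.0952]
wrist_force: [-0.2, -0.8, -5.3]
opening: 0.0504
time_s: 6.55
tcp_pos: [0.437, 0.1257, 0.0953]
wrist_force: [0.2, -1.0, -5.6]
opening: 0.05
time_s: 6.75
tcp_pos: [0.4371, 0.1257, 0.0953]
wrist_force: [0.1, -0.3, -4.8]
opening: 0.0501
time_s: 6.95
tcp_pos: [0.4371, 0.1257, 0.0953]
wrist_force: [-0.2, -0.6, -4.8]
opening: 0.0502
{'time_s': 7.0, 'joints': array([-0.20384905,  0.77735937, -0.28625988,  2.18722294,  0.7995321 ,
        0.27991993, -0.83731315]), 'qvel': array([ 1.17564507e-04,  1.12932391e-03, -4.95216951e-04,  8.43702646e-04,
       -5.80345442e-04, -4.29024499e-05, -7.00341224e-06]), 'joint_efforts': array([-6.02805085e-04, -4.79780066e+01, -2.17024125e+00, -4.31206271e+00,
        3.03993686e-03, -2.02161507e-03,  9.50018091e-06]), 'tcp_pos': array([0.43704198, 0.12570498, 0.0952797 ]), 'orientation': array([9.84462692e-01, 1.75593871e-01, 9.96538890e-06, 2.30527267e-05]), 'wrist_force': array([-0.11819641, -0.24697334, -5.65690123]), 'torque': array([ 0.02211471, -0.04831122,  0.00746772]), 'opening': 0.05029897919970338}
```

View pics/s2.png

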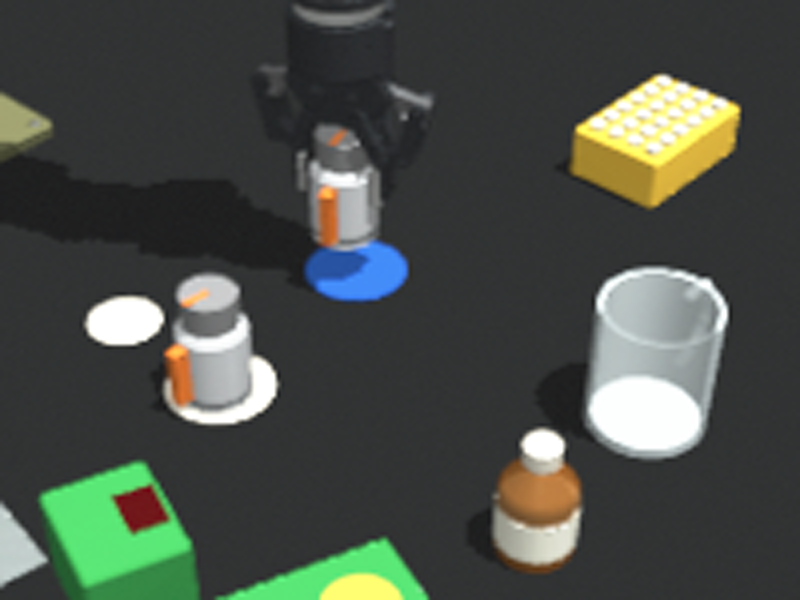

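It was lifted 39 mm, is upright and weighs about 5.3 N (≈0.55 kg). I'll set it back nearer the pad's centre.

```bash
python3 -m inch '[[[-1,0.5,-0.3,0,0,0,0],[-1,0,0,1,0,0,0],[-1,0,0,1,0,0,0],[-1,0,0,1,0,0,0],[-1,0,0,0.5,0,0,0],[-1,0,0,0.2,0,0,0],[-1,0,0,0.1,0,0,0],[-1,0,0,0,0,0,0],[-1,0,0,0,0,0,0]]]'
python3 -m inch '[[[-0.1,0,0,0,0,0,0],[0,0,0,0,0,0,0],[0.2,0,0,0,0,0,0],[0.5,0,0,0,0,0,0],[1,0,0,0,0,0,0],[1,0,0,0,0,0,0],[1,0,0,0,0,0,0],[1,0,0,0,0,0,0]]]'
python3 -m inch '[[[1,0,0,-1,0,0,0],[1,0,0,-2,0,0,0],[1,0,0,-4,0,0,0],[1,0,0,-4,0,0,0],[1,0,0,-4,0,0,0],[1,0,0,0,0,0,0],[1,0,0,0,0,0,0],[1,0,0,0,0,0,0]]]'
python3 - <<'E'
from h import *; from cell import monitor,imaging; import pickle
np.set_printoptions(precision=4,suppress=True)
plan(monitor.sense(),[.4715,-.043,.2],-1,step=5)
E
```

```text
time_s: 7.9
tcp_pos: [0.4409, 0.1303, 0.0576]
orientation: [0.984, 0.176, 0.0, -0.0]
wrist_force: [-0.6, 0.0, -5.7]
opening: 0.0504
time_s: 8.7
tcp_pos: [0.4408, 0.1303, 0.0574]
orientation: [0.984, 0.176, 0.0, -0.0]
wrist_force: [-0.1, -1.0, -1.2]
opening: 0.0853
time_s: 9.5
tcp_pos: [0.4401, 0.1296, 0.2065]
orientation: [0.984, 0.176, -0.001, 0.001]
wrist_force: [-0.7, -0.5, -0.4]
opening: 0.0853
n 4 yaw now 20.22 dp [  3.14 -17.26  -0.65] turn [0.001  0.0018 0.3703]
[np.float64(-0.75), np.float64(4.32), np.float64(0.17)] [0.0003 0.0005 0.0926]
[np.float64(-0.35), np.float64(4.37), np.float64(0.16)] [0.0003 0.0005 0.0926]
[np.float64(0.05), np.float64(4.38), np.float64(0.16)] [0.0003 0.0005 0.0926]
[np.float64(0.46), np.float64(4.36), np.float64(0.16)] [0.0003 0.0005 0.0926]
```

```bash
python3 -m inch '[[[1,-0.7,4.3,0.1,0,0,0.093],[1,-0.4,4.4,0.1,0,0,0.093],[1,0,4.4,0.1,0,0,0.093],[1,0.5,4.4,0.1,0,0,0.093],[1,0,0,0,0,0,0],[1,0,0,0,0,0,0],[1,0,0,0,0,0,0]]]'
python3 - <<'E'
from h import *; from cell import monitor,imaging; import pickle
np.set_printoptions(precision=4,suppress=True)
plan(monitor.sense(),[.4715,-.043,.056],-1,step=50)
p=imaging.snapshot("scene");q=imaging.snapshot("wrist");pickle.dump([p,q],open("s3.pkl","wb"))
a=cv2.resize(p["pixels"][140:270,240:360,::-1],(400,433),interpolation=cv2.INTER_CUBIC);b=q["pixels"][:,120:520,::-1]
cv2.imwrite("pics/s3.png",np.hstack([a[:400],b]))
E
```

```text
time_s: 10.2
tcp_pos: [0.4714, -0.0416, 0.2026]
orientation: [1.0, -0.008, -0.001, -0.0]
wrist_force: [-0.5, 0.7, 0.9]
opening: 0.0854
n 1 yaw now -0.94 dp [  0.01  -0.14 -14.66] turn [-0.0009  0.0016  0.0011]
[np.float64(0.03), np.float64(0.15), np.float64(14.66)] [-0.0009  0.0016  0.0011]
```

View pics/s3.png

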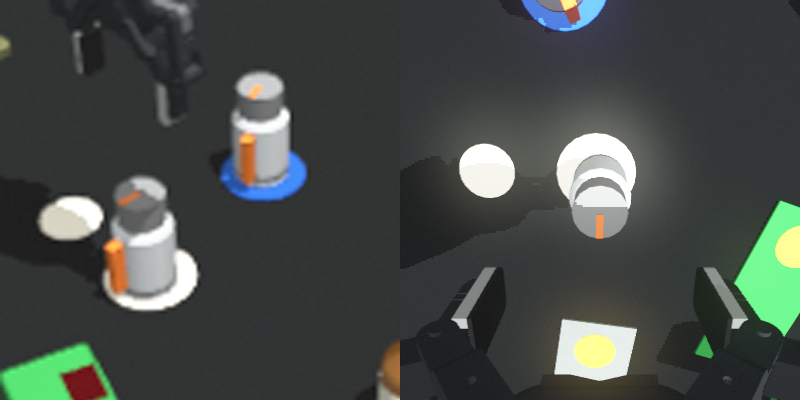

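The left part shows the first canister standing upright, centred on the blue pad. In the wrist part the white-pad canister's cap is at (320,208), centred between the jaws with its line along tool y.

```bash
python3 -m inch '[[[1,0,0.1,4,0,0,0],[1,0,0,4,0,0,0],[1,0,0,3.5,0,0,0],[1,0,0,2,0,0,0],[1,0,0,1,0,0,0],[1,0,0,0.1,0,0,0],[1,0,0,0,0,0,0],[1,0,0,0,0,0,0],[1,0,0,0,0,0,0]]]'
python3 -m inch '[[[0.4,0,0,0,0,0,0],[-0.1,0,0,0,0,0,0],[-1,0,0,0,0,0,0],[-1,0,0,0,0,0,0],[-1,0,0,0,0,0,0],[-1,0,0,0,0,0,0],[-1,0,0,0,0,0,0],[-1,0,0,0,0,0,0],[-1,0,0,0,0,0,0],[-1,0,0,0,0,0,0]]]' 60
python3 -m inch '[[[-1,0,0,-0.5,0,0,0],[-1,0,0,-1,0,0,0],[-1,0,0,-1,0,0,0],[-1,0,0,-1,0,0,0],[-1,0,0,-0.5,0,0,0],[-1,0,0,0,0,0,0],[-1,0,0,0,0,0,0],[-1,0,0,0,0,0,0],[-1,0,0,0,0,0,0],[-1,0,0,0,0,0,0]]]'
for i in 1 2 3 4 5; do python3 -m inch '[[[-1,0,0,0,0,0,0],[-1,0,0,0,0,0,0]]]'|egrep 'tcp|wrist'; done
```

```text
time_s: 11.2
tcp_pos: [0.4725, -0.0439, 0.058]
orientation: [1.0, -0.009, 0.001, -0.0]
wrist_force: [0.5, -0.7, -0.9]
opening: 0.085
time_s: 12.2
tcp_pos: [0.4719, -0.0441, 0.058]
orientation: [1.0, -0.01, 0.0, 0.0]
wrist_force: [-2.1, -0.2, 7.4]
opening: 0.0504
time_s: 13.2
tcp_pos: [0.4718, -0.0439, 0.097]
orientation: [1.0, -0.009, -0.0, 0.0]
wrist_force: [-0.1, -0.1, -3.3]
opening: 0.0498
tcp_pos: [0.472, -0.0439, 0.0972]
wrist_force: [0.5, 0.6, -3.3]
tcp_pos: [0.472, -0.044, 0.0973]
wrist_force: [-0.2, -0.5, -2.8]
tcp_pos: [0.472, -0.044, 0.0973]
wrist_force: [0.5, 0.4, -2.6]
tcp_pos: [0.472, -0.044, 0.0973]
wrist_force: [0.7, -0.0, -3.3]
tcp_pos: [0.472, -0.044, 0.0973]
wrist_force: [-0.3, -0.1, -3.1]
```

The second canister is about 3.1 N (≈0.31 kg), so the one on the blue pad is the heavier. I put this one back and return to the blue pad.

```bash
python3 -m inch '[[[-1,-0.3,-0.5,0,0,0,0],[-1,0,0,1,0,0,0],[-1,0,0,1,0,0,0],[-1,0,0,1,0,0,0],[-1,0,0,0.5,0,0,0],[-1,0,0,0.2,0,0,0],[-1,0,0,0.15,0,0,0],[-1,0,0,0.05,0,0,0],[-1,0,0,0,0,0,0],[-1,0,0,0,0,0,0]]]'
python3 -m inch '[[[-0.1,0,0,0,0,0,0],[0,0,0,0,0,0,0],[0.2,0,0,0,0,0,0],[0.5,0,0,0,0,0,0],[1,0,0,0,0,0,0],[1,0,0,0,0,0,0],[1,0,0,0,0,0,0],[1,0,0,0,0,0,0]]]'
python3 -m inch '[[[1,0,0,-1,0,0,0],[1,0,0,-2,0,0,0],[1,0,0,-4,0,0,0],[1,0,0,-4,0,0,0],[1,0,0,-4,0,0,0],[1,0,0,0,0,0,0],[1,0,0,0,0,0,0],[1,0,0,0,0,0,0]]]'
python3 - <<'E'
from h import *; from cell import monitor,imaging; import pickle
np.set_printoptions(precision=4,suppress=True)
plan(monitor.sense(),[.4405,.1303,.2],20,step=5)
E
```

```text
time_s: 15.2
tcp_pos: [0.4693, -0.039, 0.0585]
orientation: [1.0, -0.01, 0.0, -0.0]
wrist_force: [-0.2, -0.1, -3.2]
opening: 0.0501
time_s: 16.0
tcp_pos: [0.4692, -0.0389, 0.0583]
orientation: [1.0, -0.009, 0.0, 0.0]
wrist_force: [-0.3, -0.6, 0.3]
opening: 0.0852
time_s: 16.8
tcp_pos: [0.4682, -0.0393, 0.2075]
orientation: [1.0, -0.01, -0.001, 0.0]
wrist_force: [-0.0, 0.5, -0.1]
opening: 0.0857
n 4 yaw now -1.1 dp [-2.77 16.96 -0.75] turn [ 0.0002  0.0021 -0.3682]
[np.float64(-0.77), np.float64(-4.23), np.float64(0.19)] [ 0.      0.0005 -0.0921]
[np.float64(-0.38), np.float64(-4.28), np.float64(0.19)] [ 0.      0.0005 -0.0921]
[np.float64(0.01), np.float64(-4.3), np.float64(0.19)] [ 0.      0.0005 -0.0921]
[np.float64(0.41), np.float64(-4.28), np.float64(0.19)] [ 0.      0.0005 -0.0921]
```

```bash
python3 -m inch '[[[1,-0.8,-4.2,0.2,0,0,-0.092],[1,-0.4,-4.3,0.2,0,0,-0.092],[1,0,-4.3,0.2,0,0,-0.092],[1,0.4,-4.3,0.2,0,0,-0.092],[1,0,0,0,0,0,0],[1,0,0,0,0,0,0],[1,0,0,0,0,0,0]]]'
python3 - <<'E'
from h import *; from cell import monitor,imaging; import pickle
np.set_printoptions(precision=4,suppress=True)
plan(monitor.sense(),[.4405,.1303,.056],20.2,step=50)
p=imaging.snapshot("top");q=imaging.snapshot("wrist");pickle.dump([p,q],open("s4.pkl","wb"))
a=cv2.resize(p["pixels"][195:265,250:360,::-1],(620,400),interpolation=cv2.INTER_CUBIC)
b=cv2.resize(q["pixels"][150:350,260:380,::-1],(180,300),interpolation=cv2.INTER_CUBIC)
cv2.imwrite("pics/s4.png",np.hstack([a,cv2.copyMakeBorder(b,0,100,0,0,cv2.BORDER_CONSTANT)]))
E
```

```text
time_s: 17.5
tcp_pos: [0.4401, 0.1294, 0.1993]
orientation: [0.985, 0.173, -0.001, 0.001]
wrist_force: [-0.9, -0.3, 0.7]
opening: 0.0854
n 1 yaw now 19.91 dp [  0.04   0.09 -14.33] turn [ 0.0012  0.0028 -0.0051]
[np.float64(0.11), np.float64(-0.09), np.float64(14.33)] [ 0.0012  0.0028 -0.0051]
```

View pics/s4.png

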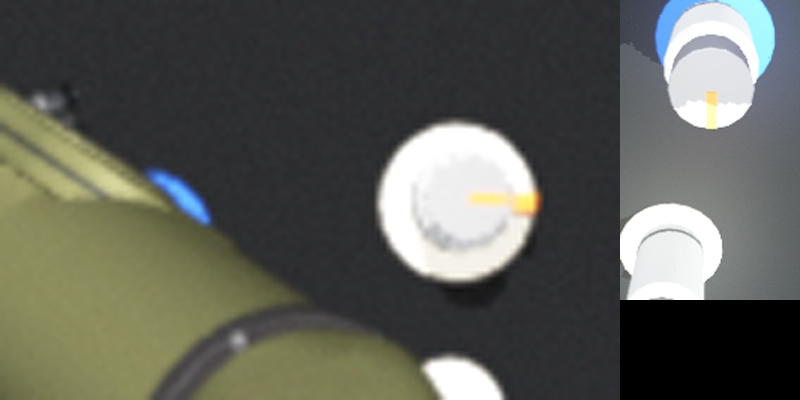

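The light canister stands centred on the white pad. In the wrist crop, the heavy one's line is vertical at image column ≈320, so the rib lies along tool y. I grasp it and lift.

```bash
python3 -m inch '[[[1,0.1,-0.1,4,0,0,-0.005],[1,0,0,4,0,0,0],[1,0,0,3.5,0,0,0],[1,0,0,1.8,0,0,0],[1,0,0,0.9,0,0,0],[1,0,0,0.1,0,0,0],[1,0,0,0,0,0,0],[1,0,0,0,0,0,0],[1,0,0,0,0,0,0]]]'
python3 -m inch '[[[0.4,0,0,0,0,0,0],[-0.1,0,0,0,0,0,0],[-1,0,0,0,0,0,0],[-1,0,0,0,0,0,0],[-1,0,0,0,0,0,0],[-1,0,0,0,0,0,0],[-1,0,0,0,0,0,0],[-1,0,0,0,0,0,0],[-1,0,0,0,0,0,0],[-1,0,0,0,0,0,0]]]' 80
python3 -m inch '[[[-1,0,0,-0.5,0,0,0],[-1,0,0,-1,0,0,0],[-1,0,0,-2,0,0,0],[-1,0,0,-3,0,0,0],[-1,0,0,-3,0,0,0],[-1,0,0,-3,0,0,0],[-1,0,0,-1.5,0,0,0],[-1,0,0,0,0,0,0],[-1,0,0,0,0,0,0],[-1,0,0,0,0,0,0]]]'
python3 - <<'E'
from h import *; from cell import monitor,imaging; import pickle
np.set_printoptions(precision=4,suppress=True)
p=pickle.load(open("d0.pkl","rb"))
for n,z,boxes in [("top",.004,(388,215,425,255)),("scene",.004,(200,250,240,280))]:
    x0,y0,x1,y1=boxes; im=p[n]["pixels"][y0:y1,x0:x1].astype(int)
    m=((im[:,:,0]-im[:,:,2])>50); v,u=np.nonzero(m); print(n,m.sum(),ray(p[n],(u.mean()+x0,v.mean()+y0),z))
s=monitor.sense();print(s["wrist_force"]); plan(s,[.461,-.2596,.2],-9.5,step=3.5)
E
```

```text
time_s: 18.5
tcp_pos: [0.4417, 0.132, 0.0579]
orientation: [0.984, 0.176, 0.001, -0.0]
wrist_force: [-0.5, 0.8, -0.6]
opening: 0.0853
time_s: 19.5
tcp_pos: [0.4408, 0.1318, 0.0581]
orientation: [0.984, 0.176, 0.0, 0.0]
wrist_force: [-2.5, -1.9, 10.2]
opening: 0.0496
time_s: 20.5
tcp_pos: [0.4403, 0.1314, 0.1961]
orientation: [0.984, 0.176, -0.001, 0.0]
wrist_force: [-0.5, -0.6, -5.4]
opening: 0.0498
top 229 [ 0.4612 -0.259   0.004 ]
scene 258 [ 0.4616 -0.2603  0.004 ]
[-0.4877 -0.5613 -5.4214]
n 12 yaw now 20.29 dp [  2.07 -39.1    0.39] turn [0.0012 0.0027 0.5199]
[np.float64(-0.97), np.float64(3.12), np.float64(-0.03)] [0.0001 0.0002 0.0433]
[np.float64(-0.83), np.float64(3.16), np.float64(-0.03)] [0.0001 0.0002 0.0433]
[np.float64(-0.69), np.float64(3.19), np.float64(-0.03)] [0.0001 0.0002 0.0433]
[np.float64(-0.56), np.float64(3.22), np.float64(-0.03)] [0.0001 0.0002 0.0433]
[np.float64(-0.42), np.float64(3.24), np.float64(-0.03)] [0.0001 0.0002 0.0433]
[np.float64(-0.28), np.float64(3.25), np.float64(-0.03)] [0.0001 0.0002 0.0433]
[np.float64(-0.13), np.float64(3.26), np.float64(-0.03)] [0.0001 0.0002 0.0433]
[np.float64(0.01), np.float64(3.26), np.float64(-0.03)] [0.0001 0.0002 0.0433]
[np.float64(0.15), np.float64(3.26), np.float64(-0.03)] [0.0001 0.0002 0.0433]
[np.float64(0.29), np.float64(3.25), np.float64(-0.03)] [0.0001 0.0002 0.0433]
[np.float64(0.43), np.float64(3.23), np.float64(-0.03)] [0.0001 0.0002 0.0433]
[np.float64(0.57), np.float64(3.21), np.float64(-0.03)] [0.0001 0.0002 0.0433]
```

```bash
python3 -m inch '[[[-1,-0.5,1.6,0,0,0,0.02],[-1,-0.9,3.1,0,0,0,0.043],[-1,-0.8,3.2,0,0,0,0.043],[-1,-0.6,3.2,0,0,0,0.043],[-1,-0.5,3.2,0,0,0,0.043],[-1,-0.4,3.2,0,0,0,0.043],[-1,-0.2,3.3,0,0,0,0.043],[-1,-0.1,3.3,0,0,0,0.043],[-1,0.1,3.3,0,0,0,0.043],[-1,0.2,3.3,0,0,0,0.043]]]'
python3 -m inch '[[[-1,0.4,3.2,0,0,0,0.043],[-1,0.5,3.2,0,0,0,0.043],[-1,0.3,1.6,0,0,0,0.02],[-1,0,0,0,0,0,0],[-1,0,0,0,0,0,0],[-1,0,0,0,0,0,0]]]'
python3 - <<'E'
from h import *; from cell import monitor
np.set_printoptions(precision=4,suppress=True)
plan(monitor.sense(),[.4614,-.2597,.148],-9.5,step=50)
E
```

```text
time_s: 21.5
tcp_pos: [0.4565, -0.1799, 0.1959]
orientation: [1.0, -0.027, -0.001, -0.0]
wrist_force: [-0.0, 0.0, -4.8]
opening: 0.0495
time_s: 22.1
tcp_pos: [0.4623, -0.2575, 0.1969]
orientation: [0.997, -0.078, -0.0, -0.001]
wrist_force: [-0.4, 0.1, -6.0]
opening: 0.05
n 1 yaw now -8.94 dp [-0.09 -0.22 -4.89] turn [-0.0015  0.0011  0.0099]
[np.float64(-0.05), np.float64(0.24), np.float64(4.89)] [-0.0015  0.0011  0.0099]
```

```bash
python3 -m inch '[[[-1,0,0.2,1,0,0,0.01],[-1,0,0,1.5,0,0,0],[-1,0,0,1.5,0,0,0],[-1,0,0,0.9,0,0,0],[-1,0,0,0,0,0,0],[-1,0,0,0,0,0,0],[-1,0,0,0,0,0,0],[-1,0,0,0,0,0,0]]]'
python3 - <<'E'
from h import *; from cell import monitor,imaging; import pickle
np.set_printoptions(precision=4,suppress=True)
plan(monitor.sense(),[.4614,-.2597,.148],-9.5,step=50)
d={n:imaging.snapshot(n) for n in("scene","top","wrist")}; pickle.dump(d,open("s5.pkl","wb"))
a=cv2.resize(d["scene"]["pixels"][180:300,120:270,::-1],(400,320),interpolation=cv2.INTER_CUBIC)
b=cv2.resize(d["top"]["pixels"][190:270,380:480,::-1],(400,320),interpolation=cv2.INTER_CUBIC)
c=cv2.resize(d["wrist"]["pixels"][130:400,220:420,::-1],None,fx=1,fy=1)
cv2.imwrite("pics/s5.png",np.vstack([np.hstack([a,b]),cv2.copyMakeBorder(c,0,0,0,600,cv2.BORDER_CONSTANT)]))
E
```

```text
time_s: 22.9
tcp_pos: [0.4625, -0.2617, 0.1489]
orientation: [0.996, -0.084, 0.001, 0.0]
wrist_force: [-0.2, 0.2, -5.2]
opening: 0.0496
n 1 yaw now -9.69 dp [-0.11  0.2  -0.09] turn [ 0.0004 -0.0014 -0.0032]
[np.float64(-0.14), np.float64(-0.18), np.float64(0.09)] [ 0.0004 -0.0014 -0.0032]
```

View pics/s5.png

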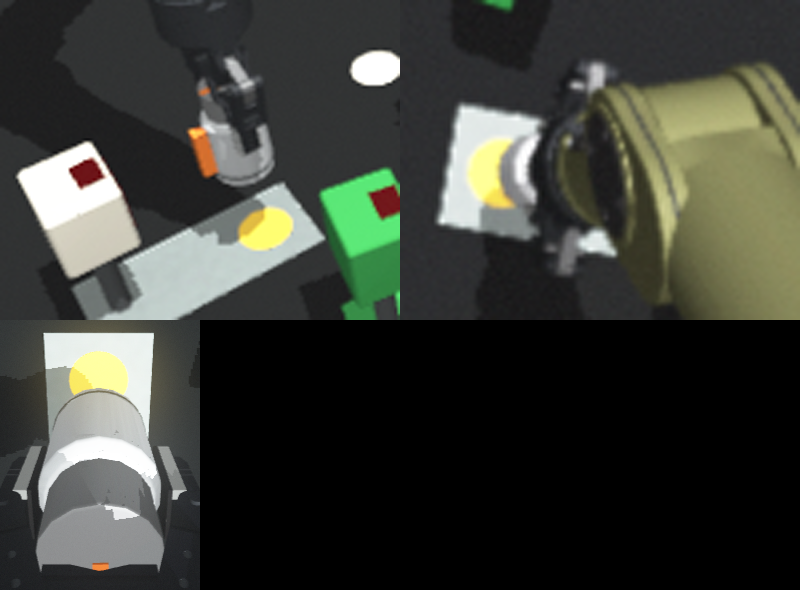

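The pictures show the heavy canister hanging upright over the yellow spot, its rib towards the white head (scene crop 202,150). In the wrist crop the body's rear bottom edge is at (100,390) and the rear cap edge at (100,503). Checking numbers:

```bash
python3 - <<'E'
from h import *; from cell import monitor; import pickle
np.set_printoptions(precision=4,suppress=True)
d=pickle.load(open("s5.pkl","rb")); s=monitor.sense(); print(s["tcp_pos"])
t=np.radians(-99.7); r=np.array([np.cos(t),np.sin(t),0]); l=np.array([-r[1],r[0],0]); w=d["wrist"]; u0=s["tcp_pos"][2]-.0541; print("underside",u0)
print("axis from bottom edge",ray(w,(319.5,199.5),u0)+.026*r,"from cap edge",ray(w,(320,313),u0+.098)+.021*r,"spot in wrist",ray(w,(318.5,186),.004))
sc=d["scene"]; x0,y0,x1,y1=180,220,205,255
h=cv2.cvtColor(np.ascontiguousarray(sc["pixels"][y0:y1,x0:x1]),cv2.COLOR_RGB2HSV); m=cv2.inRange(h,(3,150,100),(18,255,255))
n,L,S,c=cv2.connectedComponentsWithStats(m); i=1+S[1:,4].argmax(); print("rib blob",S[i,:4]+[x0,y0,0,0],c[i]+[x0,y0])
ax=s["tcp_pos"]*[1,1,0]+[0,0,u0]
P=np.array([proj(sc,ax+r*a+l*b+[0,0,z]) for a in(.025,.037) for b in(-.005,.005) for z in(.011,.061)],np.float32)
M=np.zeros((400,640),np.uint8); cv2.fillConvexPoly(M,cv2.convexHull(np.round(P*16).astype(np.int32)),1,shift=4); print("pred",cv2.boundingRect(M),np.argwhere(M).mean(0)[::-1])
v,u=np.nonzero(L==i); e=lambda a,b:np.degrees(np.arctan2(*np.linalg.eigh(np.cov(a,b))[1][:,1])); vp,up=np.nonzero(M); print("slope meas/pred",e(u,v),e(up,vp))
p0=pickle.load(open("d0.pkl","rb"))["top"]; h=cv2.cvtColor(np.ascontiguousarray(p0["pixels"]),cv2.COLOR_RGB2HSV)
B=h.copy()*0; k=cv2.inRange(h,(0,0,185),(179,60,255)); k[:,:450]=0;k[:,490:]=0;k[:215]=0;k[265:]=0
v,u=np.nonzero(k); print("head rect",[ray(p0,q,.163)[:2] for q in cv2.boxPoints(cv2.minAreaRect(np.c_[u,v].astype(np.float32)))])
E
```

```text
[ 0.4621 -0.2617  0.1487]
underside 0.09456802511828222
axis from bottom edge [ 0.462  -0.2638  0.0946] from cap edge [ 0.4623 -0.2622  0.1926] spot in wrist [ 0.4626 -0.2556  0.004 ]
rib blob [191 228  10  19] [195.82 236.86]
pred (191, 226, 12, 21) [196.2908 236.3262]
slope meas/pred 17.498688086467602 16.879730835153048
head rect [array([ 0.4094, -0.334 ]), array([ 0.4834, -0.3473]), array([ 0.4701, -0.4323]), array([ 0.3962, -0.4186])]
```

The canister's axis is ~3–6 mm past the spot centre towards the reader. I back it off, settle and check.

```bash
python3 -m inch '[[[-1,0,-0.4,0.1,0,0,0],[-1,0,0,0,0,0,0],[-1,0,0,0,0,0,0],[-1,0,0,0,0,0,0],[-1,0,0,0,0,0,0],[-1,0,0,0,0,0,0],[-1,0,0,0,0,0,0],[-1,0,0,0,0,0,0]]]'
python3 - <<'E'
from h import *; from cell import monitor,imaging; import pickle
np.set_printoptions(precision=4,suppress=True)
s=monitor.sense(); plan(s,[.4614,-.2597,.148],-9.5,step=50); print(s["tcp_pos"],s["qvel"],s["opening"])
p=imaging.snapshot("scene"); cv2.imwrite("pics/s6.png",cv2.resize(p["pixels"][130:300,120:420,::-1],(800,453),interpolation=cv2.INTER_CUBIC))
E
```

```text
time_s: 23.85
tcp_pos: [0.4626, -0.2577, 0.1473]
orientation: [0.996, -0.084, 0.0, 0.0]
wrist_force: [-0.6, -0.3, -5.6]
opening: 0.0495
n 1 yaw now -9.68 dp [-0.12 -0.2   0.07] turn [ 0.0001 -0.0001 -0.0032]
[np.float64(-0.09), np.float64(0.22), np.float64(-0.07)] [ 0.0001 -0.0001 -0.0032]
[ 0.4626 -0.2577  0.1473] [-0.0008  0.0003 -0.0006 -0.0017 -0.0003 -0.0009 -0.0015] 0.04946109949887111
```

View pics/s6.png

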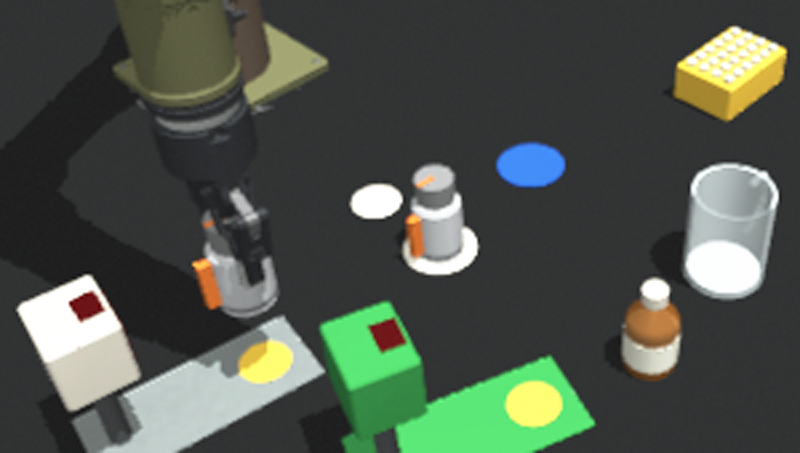

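The heavy canister is held upright over the yellow spot (240,280) with its rib towards the white head. The light one stands on the white pad (437,220), and the bystanders are unmoved. I hand in the job.

```bash
python3 -c "
from cell import job; print(job.finish_job())"
```

```text
the job is handed in; nothing more can be done
None
```

I weighed both canisters in the order asked and handed the job in at about 24 s, with the heavier one held at the reader. No verdict was reported.

- **Weighing:** I lifted the blue-pad canister 39 mm and it felt about 5.3 N (≈0.55 kg). I stood it back on the blue pad. The white-pad canister, lifted likewise, felt about 3.1 N (≈0.31 kg), and I stood it back on the white pad. So the blue-pad canister is the heavier.
- **Presenting:** My last measurements put the held canister's axis about 1–2 mm from the yellow spot's centre. Its underside is about 93 mm above the bench, so the middle of the rib is about 1 mm below the window's centre. The rib points at -99.7°, against about -99.6° measured for the reader. The arm was still, with the grip at 80 N.
- **Surroundings:** The last picture shows the lighter canister standing free on the white pad, and the jug, bottle and tip box where they were.
- **Disagreement:** The cameras differed by about 4 mm on where the yellow spot is (y of -0.2556 from the wrist camera, against -0.2597 from the top and scene cameras together). I aimed between the two. After the last small shift I checked only the arm's pose and one picture by eye, and did not measure the canister again.

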